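# Lid the soup pot and lift it by its swing handle

### The job

Put the lid that fits on the blue soup pot so that it sits down in the pot's rim, then swing the pot's handle upright over the lid while the pot still stands on the hob. Lift the pot by the handle's wooden grip, a good hand's breadth (8 to 10 cm) clear of the hob, and finish holding it there in the gripper, still and level, ready to be carried to the table. Do not tip the pot, and leave the other lid and the things around it where they are.

Things in the scene. Friction and masses are not known exactly. Their poses are not given: they have to be found in the camera images.
- pot: blue soup pot standing on the hob, 0.6 kg without lid, 175 mm across the rim, 93 mm high. Origin: centre of the underside; z up, x along the hinge line of the swing handle, whose pins lie at y = 0, z = 70 mm, x = -94 and +94 mm. The handle's 6 mm steel wire legs rise from the pins, stay 94 mm either side up to half its length, then bend in to the grip.
- pot_ledge (a point): centre of the pot's mouth, 76 mm above its underside, level with the flat ledge inside the rim that carries the fitting lid. The hole inside the ledge is 138 mm wide. The rim stands 17 mm above the ledge: 156 mm inside diameter for 5 mm, then it flares to 170 mm at the top, so a level lid let go up to 5 mm off centre slides home.
- pot_bail (a joint): swing handle of the pot, rad: 0 = lying level out to the pot's -y side, 1.571 = upright over the pot, 3.1 = lying on the other side. Its stiff hinge stays wherever it is left (about 0.11 N m); it starts raised 0.35 to 0.7 rad on the -y side, clear of the mouth. The pot hangs level only if the handle is close to upright when the pot is lifted.
- pot_grip: the wooden grip at the middle of the swing handle: a round spool 84 mm long, 21 mm thick, on the handle's wire, parallel to the pot's x. Origin at its centre, 140 mm from the hinge line. It spins freely on the wire, so it can be pinched from above and led round the arc with the tool pointing down.
- big_lid: round glass lid with rim and black knob, 152 mm across, 57 mm high, 0.25 kg, lying upright. Origin on its axis, 2 mm below the hob it lies on. Knob: 45 mm wide, 29 to 57 mm above the origin; the dome reaches 29 mm. The outer rim's lower face is 6 mm above the origin, below it a 130 mm wide step that enters the pot's hole: seated, its origin is 70 mm above the pot's.
- small_lid: the milk pan's lid, a smaller round glass lid with steel rim and black knob, 110 mm across, 45 mm high; origin at the centre of its underside. It is too small for the soup pot; leave it alone.
- milk_pan: small steel pan, 118 mm across, 68 mm high, long black handle, on the counter to the left, 22 mm lower than the hob; origin at the centre of its underside
- mug_tan: cream mug, 77 mm wide, 108 mm with its handle, 89 mm high, at the front of the hob near the robot; origin near the centre of its underside
- wooden_spoon: wooden spoon, 310 mm long, 14 mm high, lying along the back of the hob; origin at its middle
- salt_shaker: salt shaker, 44 mm wide, 90 mm high, at the far left corner of the hob; origin at the centre of its underside

How it is judged:
On the way, in this order (a step that is already met when the one before it is completed fails the run):
1. the big lid sits home in the rim of the standing pot (horizontal distance between big_lid and pot below 0.006 m and z of big_lid in the frame of pot between 0.066 and 0.0735 m and contact force between the fingers and big_lid below 0.1 N and height (world z) of pot below 0.01 m), for 0.2 s.
2. the swing handle stands upright over the lidded pot, which still stands on the hob (value of joint pot_bail between 1.22 and 1.92 rad and z of big_lid in the frame of pot below 0.0735 m and height (world z) of pot below 0.01 m), for 0.2 s.
At the end, for the whole second after the job is handed in: The gripper holds the pot by its wooden grip, underside over 55 mm above the hob, tilted under 0.14 rad (8 degrees), still (under 0.03 m/s, 0.2 rad/s), touching no other listed thing but the big lid, which is home in its rim (origin 66 to 73.5 mm above the pot's, within 15 mm of it sideways) (height (world z) of pot above 0.055 m and angle between pot's own z axis and vertical below 0.14 rad and linear speed of pot below 0.03 m/s and angular speed of pot below 0.2 rad/s and contact force between the fingers and pot_grip above 2 N and horizontal distance between big_lid and pot below 0.015 m and z of big_lid in the frame of pot between 0.066 and 0.0735 m and contact force between pot and mug_tan below 0.1 N and contact force between pot and salt_shaker below 0.1 N and contact force between pot and milk_pan below 0.1 N and contact force between pot and small_lid below 0.1 N and contact force between pot and wooden_spoon below 0.1 N); the arm keeps its last pose, push and grip.
It fails at once if the pot is tipped more than 20 degrees (angle between pot's own z axis and vertical above 0.35 rad).
It fails at once if the small lid is moved more than 4 cm (distance of small_lid from where it was at the start of the episode above 0.04 m).
It fails at once if the milk pan, mug, spoon or salt shaker is moved more than 4 cm (distance of any of milk_pan, mug_tan, wooden_spoon, salt_shaker from where it was at the start of the episode above 0.04 m).
It also fails if it takes over 54 s, if anything falls off the work surface, if the arm or the gripper's body presses on something with over 40 N, if the wrist force passes 120 N, or if a joint passes its speed limit or range.

### The arm

A 6-joint arm with a two-finger parallel gripper is mounted at the origin on a cart in front of the work surface, level with it; the furniture and walls round the work are solid. World frame = base frame: x ahead of the robot, y to its left, z up, the work surface at z = 0. Lengths are in m, angles in rad, forces in N, time in s.
With the tool pointing down it reaches from about 0.25 to 0.725 m from the base axis. Payload 4 kg.
Tool frame: the origin (TCP) lies between the finger pads, 19 mm behind the fingertips; this is the grasp point; z points along the fingers, y is the line along which they close (so a half turn about z gives the same grasp; the last joint's range is limited). The gripper opens to 85 mm and grips with 20 to 120 N. Pads are 22 mm wide; open, the fingers measure 114 mm over their backs; the gripper's body (76 mm by 85 mm) begins 54 mm behind the grasp point. The pads swing forward as they close: fully open they stand 13 mm farther back than shut.
Start: joints at [1.105, 0.241, 0.005, 1.335, 0, 1.571], TCP at [0.225, 0.447, 0.25] pointing down, gripper open.
Joint ranges: [-2.72, 2.72], [-1.05, 1.87], [-1.09, 1.28], [-1.99, 2.15], [-1.42, 1.44], [-3.14, 3.14]. Speed limits (rad/s): [2.79, 2.79, 3.14, 3.14, 3.14, 3.14].

### API

Orientations are given as a unit quaternion [x, y, z, w].
In Python, from workcell import bot, camera, job_done gives the robot as it stands.
- The arm moves only by the tool carry_out, never from a script. Its argument "plan" is a list of rows, each an object of numbers: "dx", "dy", "dz": the shift along the tool's x, y, z in mm; "twist": the turn about the tool's z in degrees; "fingers": the closure, from -1 (fully open) to 1 (shut). In form: [{"dx": .., "dy": .., "dz": .., "twist": .., "fingers": ..}, ...]. A call has exactly 5 rows; each row is the pose to reach, as a shift and turn from the pose commanded when the call began, along the tool's axes at that moment; what a row does not reach only later rows make up. A row lasts 1/12 s, in which the tool goes at most 41.7 mm and 7.16 degrees, less where a joint would pass 70% of its speed; a pose out of reach is approached as far as the arm can. A call with a gripper value outside its range is refused whole. The fingers move at their own pace and stop on an object; the grip force is fixed at half the most. Time passes only in rows, so rows that repeat a pose let the fingers close, or fill a call up. It gives the time, the measured TCP pose, the force, the opening and the grip force at its end, in the units of the state.
- bot.get_obs(): the state, without advancing time (a new reading comes with each control period).
- camera(name): name is "side" or "top" or "wrist"; returns a dict with "image" (420x560x3 uint8, red, green, blue), "intrinsics" (3x3 intrinsics, pixels), "eye" and "attitude" of the camera in the world. Camera axes: x right, y down, z forward; pixel columns grow to the right and rows downward; lengths in m; the calibration is good to about 2 mm. A picture is of the moment at which its call begins. There is no depth.
- job_done(): hands the job in; it is judged then, once.
The state is a dict: "clock": time; "joint_pos": joint angles; "joint_vel": joint speeds; "tau": joint torques, N m; "eef_pos": TCP position; "tool_rot": TCP orientation; "ft_force": force on the tool from outside, world axes, zero at the start; "ft_torque": the same for the moment, N m; "grip_width": finger opening in m; "grasp_force": force on a finger pad.
Only numpy, scipy, OpenCV 4.12 (cv2) and the standard library are available. Lean on these libraries where they do the work, as an engineer would, in place of code of your own. Each camera call takes 0.05 s, during which the arm holds its last target. There are 200 camera calls.

## Working session

There is one attempt and no reset: what is moved stays moved. The work goes in short steps, Python scripts to look and compute and a tool call to move; the robot and the scene stay as the last step left them, time stands still between calls to the robot, and variables do not carry over. Pictures are saved under pics/ and viewed, at most 12 in all, crops included, and the job is handed in when it is done.

Besides the shell and the picture viewer there is one more tool, called after "Emit:" by a JSON object that holds its "name" and its "arguments". carry_out: Moves the arm, as the interface text tells. Its arguments: {"type":"object","properties":{"plan":{"type":"array","items":{"type":"object","properties":{"dx":{"type":"number"},"dy":{"type":"number"},"dz":{"type":"number"},"twist":{"type":"number"},"fingers":{"type":"number"}}}}},"required":["plan"]}

```bash
mkdir -p pics; ls; cat > h.py <<'E'
import numpy as np, cv2
from workcell import bot, camera, job_done
def R(q):
    from scipy.spatial.transform import Rotation as r
    return r.from_quat(q).as_matrix()
def snap(n,f):
    c=camera(n); cv2.imwrite(f'pics/{f}.png',c['image'][:,:,::-1]); np.savez(f'pics/{f}.npz',**{k:np.array(v) for k,v in c.items()}); return c
def load(f): return dict(np.load(f'pics/{f}.npz'))
def rot(c):
    a=np.array(c['attitude']); return R(a) if a.size==4 else a
def ray(c,u,v):
    d=rot(c)@np.linalg.inv(c['intrinsics'])@np.array([u,v,1.]); return np.array(c['eye']),d/np.linalg.norm(d)
def atz(c,u,v,z):
    e,d=ray(c,u,v); return e+d*(z-e[2])/d[2]
def tri(*obs):
    A=0;b=0;L=[]
    for c,u,v in obs:
        e,d=ray(c,u,v); P=np.eye(3)-np.outer(d,d); A=A+P; b=b+P@e; L.append((e,P))
    x=np.linalg.solve(A,b); return x,[np.linalg.norm(P@(x-e)) for e,P in L]
def proj(c,p):
    p=rot(c).T@(np.array(p)-c['eye']); q=c['intrinsics']@p; return q[:2]/q[2]
E
python3 - <<'E'
from h import *
o=bot.get_obs(); print(o['eef_pos'],o['tool_rot'],o['clock'])
np.set_printoptions(precision=3,suppress=True)
ims=[]
for n in('side','top'):
    c=snap(n,n+'0'); print(n,c['eye'],c['attitude'],c['intrinsics'])
    
E
```

```text
pics
[0.22430784 0.4461959  0.24911007] [ 2.30803203e-01  9.72999889e-01 -1.02131902e-03 -2.31331347e-04] 0.0
side [0.345 1.048 0.524] [-0.113  0.845 -0.52   0.054] [[410.14    0.    279.804]
 [  0.    410.14  204.518]
 [  0.      0.      1.   ]]
top [0.335 0.17  1.112] [-0.691  0.714 -0.079  0.074] [[431.906   0.    273.628]
 [  0.    431.906 207.773]
 [  0.      0.      1.   ]]
```

View pics/side0.png

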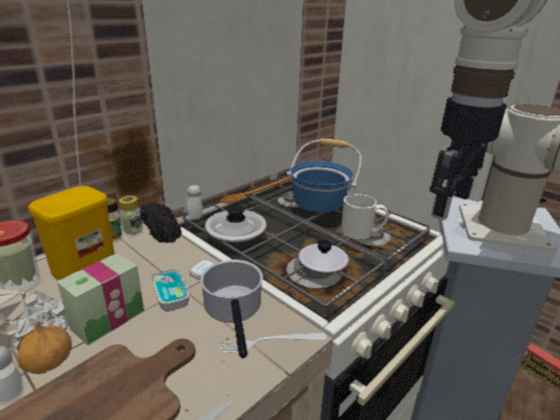

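View pics/top0.png

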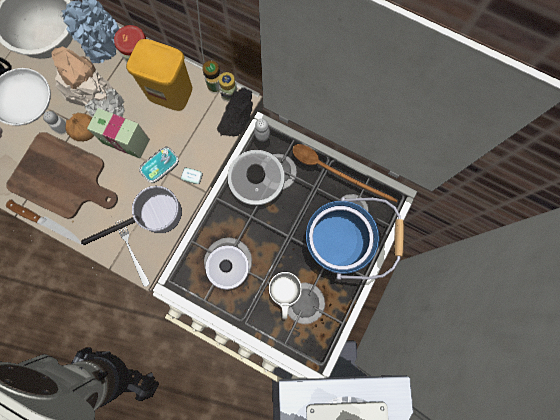

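The side view shows the big lid's knob at (235,214), the pot's mouth at (322,172) and the grip at (334,143). In the top view they are at (256,174), (342,238) and (399,237). The small lid, at top (227,267), is the near one.

```bash
python3 - <<'E'
from h import *
np.set_printoptions(precision=4,suppress=True)
s,t=load('side0'),load('top0')
def blob(c,box,f):
    x0,y0,x1,y1=box; im=c['image'][y0:y1,x0:x1]; h=cv2.cvtColor(im,cv2.COLOR_RGB2HSV).astype(int)
    m=f(h).astype(np.uint8); n,l,st,ce=cv2.connectedComponentsWithStats(m); k=1+np.argmax(st[1:,4])
    pts=np.argwhere(l==k)[:,::-1]+[x0,y0]; return ce[k]+[x0,y0],st[k],pts
org=lambda h:(h[...,0]>8)&(h[...,0]<25)&(h[...,1]>110)&(h[...,2]>130)
blk=lambda h:(h[...,2]<60)
blu=lambda h:(h[...,0]>95)&(h[...,0]<125)&(h[...,1]>110)
gs,a,ps=blob(s,(310,130,360,155),org); gt,b,pt=blob(t,(385,210,412,265),org)
print('grip',gs,a,gt,b,tri((s,*gs),(t,*gt)))
r=cv2.fitLine(pt.astype(np.float32),cv2.DIST_L2,0,.01,.01).ravel(); print(r)
P=tri((s,*gs),(t,*gt))[0]
e=[atz(t,*(gt+k*r[:2]*15),P[2]) for k in(-1,1)]; d=e[0]-e[1]; print('gripdir',d, np.degrees(np.arctan2(d[1],d[0])))
ks,a,_=blob(s,(222,202,250,224),blk); kt,b,_=blob(t,(244,162,270,188),blk)
print('knob',ks,a,kt,b,tri((s,*ks),(t,*kt)))
_,b,pt=blob(t,(300,195,385,280),blu); el=cv2.fitEllipse(cv2.convexHull(pt.astype(np.int32))); print('pot top',b,el, atz(t,*el[0],.093))
_,a,ps=blob(s,(285,155,365,215),blu); print('pot side',a)
for z in(0,.093):print(atz(s,322,172,z))
for p in('pot','lid'):pass
im=np.hstack([cv2.resize(t['image'][140:290,220:420],None,fx=2.0,fy=2.0,interpolation=2),cv2.resize(s['image'][120:270,190:390],None,fx=2.0,fy=2.0,interpolation=2)])
cv2.imwrite('pics/crop.png',im[:,:,::-1]); print(im.shape)
E
```

```text
grip [332.4828 141.4138] [11  8 26  7 58] [396.  225.5] [11 13  1  6  6] (array([ 0.4845, -0.1165,  0.1477]), [np.float64(0.01189994248293602), np.float64(0.01189994248293603)])
[ -0.    1.  396.  225.5]
gripdir [ 0.0689 -0.0065  0.    ] -5.39338320166402
knob [236.5029 210.8966] [  2   0  26  20 348] [255.2695 173.9102] [  3   3  18  19 256] (array([0.6591, 0.2027, 0.0469]), [np.float64(0.000178339680662957), np.float64(0.000178339680663211)])
pot top [  13   16   56   55 2409] ((340.7335205078125, 237.6298370361328), (54.176544189453125, 56.44559097290039), 119.69670104980469) [0.4807 0.0019 0.093 ]
pot side [  8  30  53  28 931]
[ 0.511  -0.2286  0.    ]
[ 0.4815 -0.0018  0.093 ]
(300, 800, 3)
```

View pics/crop.png

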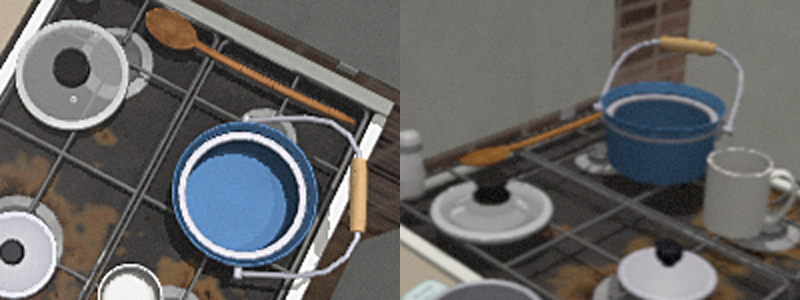

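The crop shows the grip at top (399,237.5) with its ends near y 219 and 256, and at side (334,143). The white ledge ring is fully visible in the top view. I'll refine both with better masks.

```bash
python3 - <<'E'
from h import *
np.set_printoptions(precision=4,suppress=True)
s,t=load('side0'),load('top0')
def hsv(c,x0,y0,x1,y1): return cv2.cvtColor(c['image'][y0:y1,x0:x1],cv2.COLOR_RGB2HSV).astype(int)
def big(m,o):
    n,l,st,ce=cv2.connectedComponentsWithStats(m.astype(np.uint8)); k=1+np.argmax(st[1:,4]); return (l==k).astype(np.uint8),ce[k]+o,st[k]
out={}
for n,c,b in(('s',s,(315,132,354,154)),('t',t,(388,208,410,268))):
    h=hsv(c,*b); m,ce,st=big((h[...,0]>5)&(h[...,0]<28)&(h[...,1]>85)&(h[...,2]>115),b[:2]); 
    pts=(np.argwhere(m)[:,::-1]+b[:2]).astype(np.float32); d=cv2.fitLine(pts,2,0,.01,.01).ravel()[:2]
    pr=(pts-ce)@d; out[n]=(ce,d,pr.min(),pr.max()); print(n,ce,st,d,pr.min(),pr.max())
P,err=tri((s,*out['s'][0]),(t,*out['t'][0])); print('grip',P,err)
def ends(k):
    ce,d,a,b=out[k]; return [ce+d*a,ce+d*b]
et=[atz(t,*p,P[2]) for p in ends('t')]; print('ends',et,np.linalg.norm(et[0]-et[1]))
b=(300,195,385,282); h=hsv(t,*b); w=(h[...,1]<60)&(h[...,2]>150); m,ce,st=big(w,b[:2]); print('ring',ce,st)
cs,_=cv2.findContours(m,cv2.RETR_CCOMP,cv2.CHAIN_APPROX_NONE)
for k in sorted(cs,key=len)[-2:]:
    e=cv2.fitEllipse(k); u=np.array(e[0])+b[:2]; p=atz(t,*u,.076); print(len(k),u,e[1],p, np.array(e[1])*(1.112-.076)/431.9)
# lid rim in top
b=(222,145,292,212); h=hsv(t,*b)
o=bot.get_obs(); print(R(o['tool_rot']))
E
```

```text
s [333.3231 141.2462] [  5   6  28   8 130] [0.9874 0.1581] -13.66870369154675 13.78220343452232
t [398.8133 237.3967] [  6  11  10  37 300] [ 0.0277 -0.9996] -17.702199518134186 18.422476901287844
grip [ 0.4701 -0.1207  0.1455] [np.float64(0.0006056962606955347), np.float64(0.000605696260695572)]
ends [array([ 0.4296, -0.1158,  0.1455]), array([ 0.5117, -0.1259,  0.1455])] 0.08266394762723933
ring [340.8997 237.6541] [  9  11  64  64 688]
162 [340.7378 237.3708] (56.529178619384766, 58.61530303955078) [ 0.4838 -0.001   0.076 ] [0.1356 0.1406]
180 [340.7706 237.4254] (61.78208541870117, 64.25150299072266) [ 0.4837 -0.0011  0.076 ] [0.1482 0.1541]
[[-0.8935  0.4491 -0.0008]
 [ 0.4491  0.8935 -0.0016]
 [-0.     -0.0018 -1.    ]]
```

Both measurements hold against the text:
- **Grip:** (0.470, -0.121, 0.1455). It is 83 mm long and 142 mm from the hinge line, and the handle stands at about 0.56 rad.
- **Pot:** centre at (0.4838, -0.001), yaw about -7°.
- **Lid knob:** (0.659, 0.203, 0.047).

Next I move over the lid.

Emit:
{"name": "carry_out", "arguments": {"plan": [{"dx": -40, "dy": -2, "dz": 0, "twist": -5, "fingers": -1}, {"dx": -80, "dy": -4, "dz": 0, "twist": -10, "fingers": -1}, {"dx": -120, "dy": -6, "dz": 0, "twist": -15, "fingers": -1}, {"dx": -160, "dy": -8, "dz": 0, "twist": -20, "fingers": -1}, {"dx": -200, "dy": -10, "dz": 0, "twist": -20, "fingers": -1}]}}

```text
clock: 0.52
eef_pos: [0.3998, 0.3468, 0.2496]
tool_rot: [0.057, 0.998, -0.0, -0.0]
ft_force: [0.5, 0.7, -0.2]
grip_width: 0.0855
grasp_force: 0.0
```

```bash
cat >> h.py <<'E'
def to(x,y,z=None,yaw=None):
    np.set_printoptions(precision=4,suppress=True)
    o=bot.get_obs(); p=o['eef_pos']; M=R(o['tool_rot']); z=p[2] if z is None else z
    print('t',o['clock'],'tcp',p,'yaw_y',np.degrees(np.arctan2(M[1,1],M[0,1])),'q',o['joint_pos'],'F',o['ft_force'],'w',o['grip_width'],o['grasp_force'])
    print('move mm',1000*M.T@(np.array([x,y,z])-p))
E
python3 -c "
from h import *
to(.659,.203,.25)"
```

```text
t 0.5167 tcp [0.3998 0.3468 0.2496] yaw_y 83.51541259239377 q [0.7144 0.2995 0.0832 1.3552 0.0001 0.8276] F [ 0.5432  0.6863 -0.2043] w 0.08551172050531376 0.0
move mm [-273.7425 -113.5922   -0.4682]
```

Emit:
{"name": "carry_out", "arguments": {"plan": [{"dx": -36, "dy": -15, "dz": 0, "twist": 0, "fingers": -1}, {"dx": -72, "dy": -30, "dz": 0, "twist": 0, "fingers": -1}, {"dx": -108, "dy": -45, "dz": 0, "twist": 0, "fingers": -1}, {"dx": -144, "dy": -60, "dz": 0, "twist": 0, "fingers": -1}, {"dx": -180, "dy": -75, "dz": 10, "twist": 0, "fingers": -1}]}}

```text
clock: 0.93
eef_pos: [0.571, 0.2515, 0.2414]
tool_rot: [0.058, 0.998, 0.001, 0.001]
ft_force: [0.2, 1.4, 0.9]
grip_width: 0.0856
grasp_force: 0.0
```

```bash
python3 -c "
from h import *
to(.659,.203,.13)
snap('wrist','w1')"
```

```text
t 0.9333 tcp [0.571  0.2515 0.2414] yaw_y 83.30019725499702 q [0.4149 0.4947 0.3533 1.4264 0.0001 0.5318] F [0.1879 1.3863 0.9295] w 0.08561818052579852 0.0
move mm [-92.7377 -38.1359 111.6145]
```

View pics/w1.png

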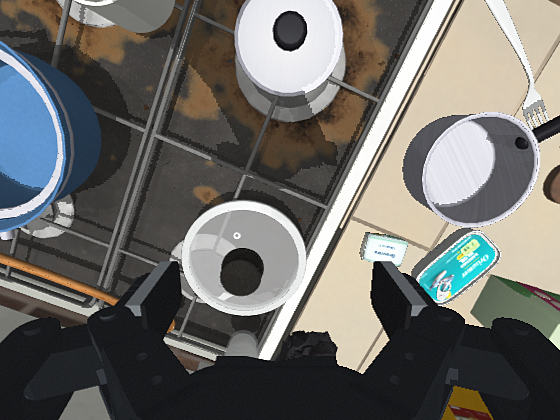

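The wrist view shows the big lid with its knob at (242,272) and its rim centred near (244,258).

```bash
python3 -c "
from h import *
np.set_printoptions(precision=4,suppress=True)
w=load('w1');t=load('top0')
print(w['eye'],atz(w,244,258,.012),atz(w,242,271,.047))
for z in(.012,.02,.047): print(proj(w,(.659,.203,z)))
print(tri((w,242,271),(t,255.3,173.9)))"
```

```text
[0.5008 0.2578 0.366 ] [0.6577 0.2019 0.012 ] [0.6572 0.2031 0.047 ]
[245.0332 258.8957]
[244.4262 261.7819]
[242.1818 272.4548]
(array([0.6606, 0.2024, 0.0412]), [np.float64(0.0006113009175285398), np.float64(0.0006113009175283733)])
```

Emit:
{"name": "carry_out", "arguments": {"plan": [{"dx": -22, "dy": -9, "dz": 20, "twist": 0, "fingers": -1}, {"dx": -44, "dy": -18, "dz": 40, "twist": 0, "fingers": -1}, {"dx": -66, "dy": -27, "dz": 60, "twist": 0, "fingers": -1}, {"dx": -86, "dy": -35, "dz": 80, "twist": 0, "fingers": -1}, {"dx": -86, "dy": -35, "dz": 100, "twist": 0, "fingers": -1}]}}

```text
clock: 1.4
eef_pos: [0.6528, 0.205, 0.1376]
tool_rot: [0.06, 0.998, -0.001, 0.0]
ft_force: [-0.2, -0.2, 0.4]
grip_width: 0.0855
grasp_force: 0.0
```

```bash
python3 -c "
from h import *
to(.659,.203,.047)"
```

```text
t 1.4 tcp [0.6528 0.205  0.1376] yaw_y 83.08826576507477 q [ 0.3049  0.6706  0.3829  1.2829 -0.0014  0.4255] F [-0.161  -0.1732  0.4294] w 0.08546784820977979 0.0
move mm [-6.3101 -1.1611 90.6313]
```

Emit:
{"name": "carry_out", "arguments": {"plan": [{"dx": -3, "dy": -1, "dz": 25, "twist": 0, "fingers": -1}, {"dx": -5, "dy": -1, "dz": 50, "twist": 0, "fingers": -1}, {"dx": -5, "dy": -1, "dz": 65, "twist": 0, "fingers": -1}, {"dx": -5, "dy": -1, "dz": 76, "twist": 0, "fingers": -1}, {"dx": -5, "dy": -1, "dz": 76, "twist": 0, "fingers": -1}]}}

```text
clock: 1.82
eef_pos: [0.6525, 0.2055, 0.06]
tool_rot: [0.058, 0.998, -0.001, -0.003]
ft_force: [0.1, -0.4, 0.5]
grip_width: 0.0854
grasp_force: 0.0
```

```bash
python3 -c "
from h import *
to(.659,.203,.047)"
```

```text
t 1.8167 tcp [0.6525 0.2055 0.06  ] yaw_y 83.31267385198389 q [0.3051 0.7329 0.2882 1.1332 0.     0.4219] F [ 0.1036 -0.4486  0.5036] w 0.08539160709137864 0.0
move mm [-6.8501 -1.7022 12.9687]
```

Emit:
{"name": "carry_out", "arguments": {"plan": [{"dx": -4, "dy": -1, "dz": 4, "twist": 0, "fingers": -1}, {"dx": -7, "dy": -2, "dz": 8, "twist": 0, "fingers": -1}, {"dx": -7, "dy": -2, "dz": 11, "twist": 0, "fingers": -1}, {"dx": -7, "dy": -2, "dz": 11, "twist": 0, "fingers": -1}, {"dx": -7, "dy": -2, "dz": 11, "twist": 0, "fingers": -1}]}}

```text
clock: 2.23
eef_pos: [0.6621, 0.2034, 0.0536]
tool_rot: [0.058, 0.998, 0.0, 0.0]
ft_force: [0.6, 0.2, 0.8]
grip_width: 0.0853
grasp_force: 0.0
```

```bash
python3 -c "
from h import *
to(.659,.203,.047)"
```

```text
t 2.2333 tcp [0.6621 0.2034 0.0536] yaw_y 83.30000961264429 q [0.298  0.7491 0.3016 1.1224 0.     0.415 ] F [0.6443 0.2082 0.8233] w 0.08530825993187018 0.0
move mm [ 3.0134 -0.7444  6.625 ]
```

Emit:
{"name": "carry_out", "arguments": {"plan": [{"dx": 2, "dy": -1, "dz": 4, "twist": 0, "fingers": -1}, {"dx": 3, "dy": -1, "dz": 8, "twist": 0, "fingers": -1}, {"dx": 3, "dy": -1, "dz": 8, "twist": 0, "fingers": -0.5}, {"dx": 3, "dy": -1, "dz": 8, "twist": 0, "fingers": 1}, {"dx": 3, "dy": -1, "dz": 8, "twist": 0, "fingers": 1}]}}

```text
clock: 2.65
eef_pos: [0.6585, 0.2027, 0.045]
tool_rot: [0.058, 0.998, -0.0, -0.0]
ft_force: [-0.2, 0.2, 0.5]
grip_width: 0.0516
grasp_force: 0.0
```

Emit:
{"name": "carry_out", "arguments": {"plan": [{"dx": 0, "dy": 0, "dz": 0, "twist": 0, "fingers": 1}, {"dx": 0, "dy": 0, "dz": 0, "twist": 0, "fingers": 1}, {"dx": 0, "dy": 0, "dz": 0, "twist": 0, "fingers": 1}, {"dx": 0, "dy": 0, "dz": 0, "twist": 0, "fingers": 1}, {"dx": 0, "dy": 0, "dz": 0, "twist": 0, "fingers": 1}]}}

```text
clock: 3.07
eef_pos: [0.659, 0.2028, 0.0455]
tool_rot: [0.058, 0.998, 0.0, 0.0]
ft_force: [-0.0, 0.5, 2.6]
grip_width: 0.0436
grasp_force: 61.9
```

Emit:
{"name": "carry_out", "arguments": {"plan": [{"dx": 0, "dy": 0, "dz": -15, "twist": 0, "fingers": 1}, {"dx": 0, "dy": 0, "dz": -45, "twist": 0, "fingers": 1}, {"dx": 0, "dy": 0, "dz": -80, "twist": 0, "fingers": 1}, {"dx": 10, "dy": -15, "dz": -110, "twist": 0, "fingers": 1}, {"dx": 25, "dy": -37, "dz": -130, "twist": 0, "fingers": 1}]}}

```text
clock: 3.48
eef_pos: [0.631, 0.1704, 0.1772]
tool_rot: [0.057, 0.998, 0.001, 0.002]
ft_force: [0.5, -0.3, -2.4]
grip_width: 0.0439
grasp_force: 61.7
```

Emit:
{"name": "carry_out", "arguments": {"plan": [{"dx": 20, "dy": -30, "dz": 0, "twist": 0, "fingers": 1}, {"dx": 40, "dy": -60, "dz": 0, "twist": 0, "fingers": 1}, {"dx": 60, "dy": -90, "dz": 0, "twist": 0, "fingers": 1}, {"dx": 80, "dy": -120, "dz": 0, "twist": 0, "fingers": 1}, {"dx": 95, "dy": -142, "dz": 0, "twist": 0, "fingers": 1}]}}

```text
clock: 3.9
eef_pos: [0.5154, 0.037, 0.1741]
tool_rot: [0.059, 0.998, -0.001, -0.002]
ft_force: [-1.0, -1.1, -1.9]
grip_width: 0.0432
grasp_force: 61.8
```

Emit:
{"name": "carry_out", "arguments": {"plan": [{"dx": 10, "dy": -15, "dz": 0, "twist": 0, "fingers": 1}, {"dx": 20, "dy": -30, "dz": 0, "twist": 0, "fingers": 1}, {"dx": 28, "dy": -42, "dz": 0, "twist": 0, "fingers": 1}, {"dx": 28, "dy": -42, "dz": 0, "twist": 0, "fingers": 1}, {"dx": 28, "dy": -42, "dz": 0, "twist": 0, "fingers": 1}]}}

```text
clock: 4.32
eef_pos: [0.4856, 0.0002, 0.1748]
tool_rot: [0.059, 0.998, 0.0, -0.0]
ft_force: [0.2, 0.3, -2.3]
grip_width: 0.0434
grasp_force: 61.9
```

```bash
python3 - <<'E'
from h import *
to(.4838,-.001,.165)
a=snap('top','t2')['image'][180:290,290:410]; b=snap('side','s2')['image'][100:230,270:390]
w=snap('wrist','w2')['image']
im=np.hstack([cv2.resize(x,(400,int(400*x.shape[0]/x.shape[1])))[:366] for x in(a,b)]); cv2.imwrite('pics/c2.png',im[:,:,::-1]); print(im.shape)
E
```

```text
t 4.3167 tcp [0.4856 0.0002 0.1748] yaw_y 83.24454682304402 q [ 0.0001  0.2599 -0.1714  1.1397  0.0005  0.118 ] F [ 0.2115  0.2937 -2.2767] w 0.04344280769133093 61.85967206954956
move mm [ 1.6144 -1.3867  9.8469]
(366, 800, 3)
```

View pics/c2.png

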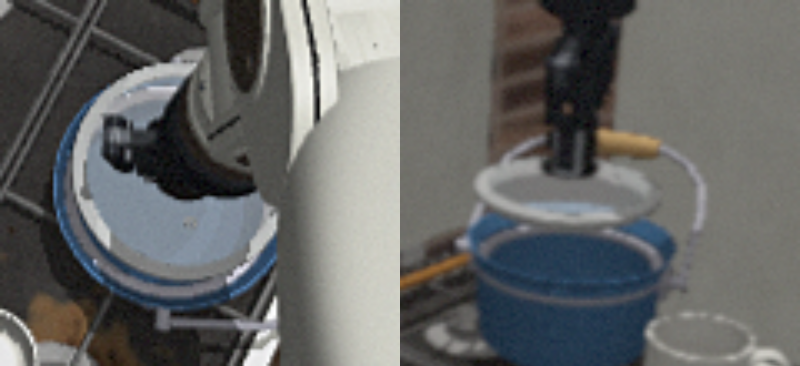

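View pics/w2.png

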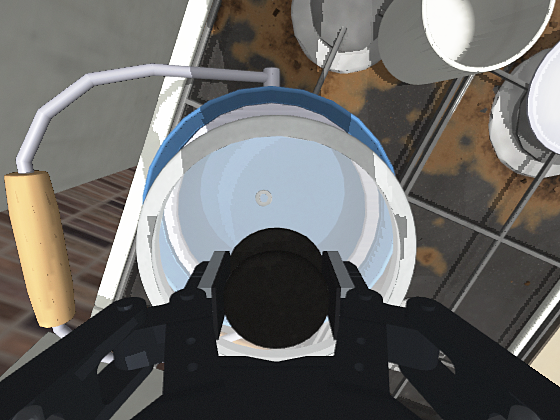

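The lid is held level over the pot. In the wrist view its rim's left edge is at about 138, right at 415 and top at about row 113. I'll check the lid's offset in the hand against its projection, and the pot's position from its rim in this view.

```bash
python3 - <<'E'
from h import *
np.set_printoptions(precision=4,suppress=True)
w=load('w2'); a=np.linspace(0,2*np.pi,721)
def ext(cx,cy,z,r):
    p=np.array([proj(w,(cx+r*np.cos(t),cy+r*np.sin(t),z)) for t in a]); return p[:,0].min(),p[:,0].max(),p[:,1].min(),p[p[:,1].argmin(),0]
for z in(.134,.138): print('lid',z,ext(.4856,.0002,z,.076))
for c in((.4838,-.001),(.4868,-.001),(.4838,.002)): print('pot rim',c,ext(*c,.093,.0875))
im=w['image']; g=cv2.cvtColor(im,6).astype(int)
for r in (230,240): print(r,'L',im[r,128:150].mean(-1).astype(int),'R',im[r,403:425].mean(-1).astype(int))
print('top col 275',im[80:125,275].tolist()[::1])
E
```

```text
lid 0.134 (np.float64(139.42560800067832), np.float64(414.8892375782426), np.float64(103.88569145612217), np.float64(276.94717973697345))
lid 0.138 (np.float64(136.3871233223217), np.float64(418.01043496348825), np.float64(103.53593943736814), np.float64(276.99061258587375))
pot rim (0.4838, -0.001) (np.float64(144.6671314809733), np.float64(404.74055226989844), np.float64(83.77294993889177), np.float64(274.23277054502455))
pot rim (0.4868, -0.001) (np.float64(145.6840911891751), np.float64(404.77019425584274), np.float64(89.0394103744494), np.float64(274.8153217350153))
pot rim (0.4838, 0.002) (np.float64(149.07073252387735), np.float64(409.25095168900697), np.float64(83.1544908036022), np.float64(279.18181812021993))
230 L [254 254 254 254 254 255 255 190  90 224 239 236 234 235 237 238 237 236
 237 239 247 167] R [143 139 138 128 236 234 230 229 231 233 232 234 120  58  64  65  66  64
  64  67  69  69]
240 L [254 255 255 255 157  45 111 126 192 231 236 235 234 238 238 237 236 238
 242 250 169 148] R [131 237 234 230 230 232 231 233 232 232 232 231 233 108  57  52  51  66
  71  66  67  67]
top col 275 [[144, 145, 153], [144, 144, 150], [144, 144, 150], [144, 144, 151], [149, 144, 153], [145, 143, 150], [74, 104, 136], [65, 101, 142], [62, 93, 129], [58, 89, 120], [53, 79, 107], [41, 64, 88], [44, 64, 87], [46, 69, 93], [46, 68, 92], [46, 66, 92], [45, 65, 90], [45, 65, 91], [48, 70, 94], [44, 67, 92], [44, 66, 92], [43, 66, 92], [50, 79, 108], [99, 102, 114], [175, 173, 182], [163, 163, 171], [160, 161, 169], [160, 158, 168], [158, 157, 166], [158, 156, 166], [161, 161, 171], [164, 163, 173], [160, 160, 170], [157, 158, 169], [153, 154, 164], [114, 116, 115], [146, 151, 147], [161, 163, 161], [162, 163, 163], [163, 165, 164], [168, 170, 168], [163, 169, 167], [165, 169, 167], [166, 168, 168], [166, 169, 167]]
```

```bash
python3 - <<'E'
from h import *
np.set_printoptions(precision=4,suppress=True)
w=load('w2');t=load('t2'); a=np.linspace(0,2*np.pi,721)
def ext(w,cx,cy,z,r):
    p=np.array([proj(w,(cx+r*np.cos(t),cy+r*np.sin(t),z)) for t in a]); return np.array([p[:,0].min(),p[:,0].max(),p[:,1].min(),p[:,1].max()])
for c in((.4856,.0002),(.4896,.0002)):
    print('lid w',ext(w,*c,.136,.076),'knob w top',ext(w,*c,.184,.0225),'mid',ext(w,*c,.17,.0225),'lid t',ext(t,*c,.136,.076))
# subpixel transitions in t2
im=t['image'].astype(int)
print(im[225:235,304:322].mean(-1).mean(0).astype(int)); print(im[250:275,336:342].mean(-1).mean(1).astype(int))
cv2.imwrite('pics/c3.png',np.hstack([cv2.resize(t['image'][185:275,300:400],(500,450)),cv2.resize(w['image'][210:360,210:345],(300,450))])[:,:,::-1])
E
```

```text
lid w [137.9232 416.4325 103.713  363.8996] knob w top [222.4366 333.4546 244.0377 342.7223] mid [227.3908 327.9883 231.6858 322.5227] lid t [310.9984 377.5098 200.3754 266.1675]
lid w [139.6347 416.4084 112.2758 369.2329] knob w top [224.0182 334.1125 253.5327 350.5829] mid [228.7875 328.6261 240.3559 329.8281] lid t [310.9078 377.3613 198.7026 264.3805]
[ 47  34  80  86  64  65  90  79 186 187 191 132 138 140 141 141 130 110]
[140 140 139 140 139 141 141 142 142 128 126 127 127  96  61  68 112 120
 115  73  44  52  77  86  83]
```

View pics/c3.png

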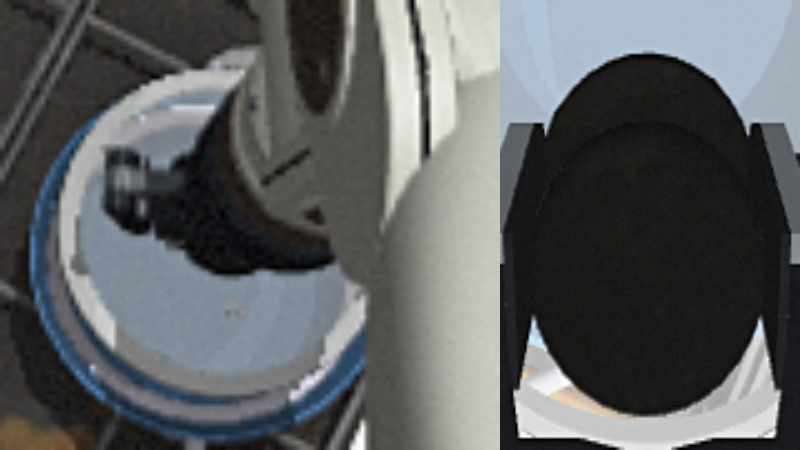

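The knob sits about 2.6 mm and the lid's rim about 5 mm forward (+x) of the TCP, so the lid is about 6.5 mm forward of the pot's centre. I shift back, lower to just above the rim and recheck.

Emit:
{"name": "carry_out", "arguments": {"plan": [{"dx": 2, "dy": 0, "dz": 5, "twist": 0, "fingers": 1}, {"dx": 4, "dy": 0, "dz": 12, "twist": 0, "fingers": 1}, {"dx": 6.5, "dy": 0, "dz": 20, "twist": 0, "fingers": 1}, {"dx": 6.5, "dy": 0, "dz": 25, "twist": 0, "fingers": 1}, {"dx": 6.5, "dy": 0, "dz": 25, "twist": 0, "fingers": 1}]}}

```text
clock: 4.88
eef_pos: [0.4779, 0.0014, 0.148]
tool_rot: [0.058, 0.998, -0.0, -0.002]
ft_force: [0.0, 0.3, -2.6]
grip_width: 0.0434
grasp_force: 61.8
```

```bash
python3 - <<'E'
from h import *
to(.479,.0002,.147)
w=snap('wrist','w3'); o=bot.get_obs(); p=o['eef_pos']
from scipy.optimize import least_squares
a=np.linspace(0,2*np.pi,361)
def top(cx,cy,z,r):
    P=np.array([proj(w,(cx+r*np.cos(t),cy+r*np.sin(t),z)) for t in a]); return P
im=w['image'].astype(int)
for c in range(215,340,20):
    col=im[60:190,c]; sat=col[:,2]-col[:,0]; r=np.where(sat>35)[0]+60
    ws=col.mean(1)
    pr=top(.4838,-.001,.093,.0875); pl=top(p[0],p[1],p[2]-.040,.076); f=lambda P:P[(abs(P[:,0]-c)<4)&(P[:,1]<250)][:,1].mean()
    print(c,'blue rows',r.min(),r.max(),'pred rim',f(pr),'pred lid',f(pl),'gray',ws[40:75].astype(int))
cv2.imwrite('pics/w3c.png',cv2.resize(w['image'][60:300,110:440],(800,582))[:,:,::-1])
E
```

```text
t 4.8833 tcp [0.4779 0.0014 0.148 ] yaw_y 83.3364878780481 q [ 0.003   0.2721 -0.2307  1.0718  0.      0.1193] F [ 0.0336  0.3152 -2.5601] w 0.043410716725293855 61.82724595069885
move mm [-1.237  -1.1057  1.0434]
215 blue rows 110 189 pred rim 108.77286079690022 pred lid 122.05898164829273 gray [ 80  75  89  75  70  69  72  73  70  74  95 105 103  94  91  78  68  72
  72  72  72  70  70  72  69  69  68  81 133 157 160 163 165 167 167]
235 blue rows 103 181 pred rim 102.22152652481005 pred lid 114.15059890665084 gray [ 44  41  49 107 107  97  91  86  69  71  72  69  71  74  70  72  73  71
  69  69  92 140 158 159 165 171 172 172 171 171 171 169 170 167 166]
255 blue rows 101 189 pred rim 97.90978569716611 pred lid 109.18520671502154 gray [ 61 113 105  96  90  76  69  70  71  71  69  73  69  72  71  67  95 143
 157 163 170 169 170 171 173 168 168 167 166 167 167 168 169 171 174]
275 blue rows 99 185 pred rim 96.54698850983024 pred lid 107.39000421379421 gray [104  97  92  87  70  70  69  71  68  69  70  68  69  65  72 139 153 162
 163 165 170 167 169 168 168 167 170 169 170 169 171 170 171 174 173]
295 blue rows 102 165 pred rim 97.78349673482472 pred lid 108.15442454361697 gray [ 58  72 107  99  92  87  72  63  68  66  67  66  66  65  62  68 116 143
 161 166 174 174 172 171 172 170 172 173 173 172 170 172 175 174 176]
315 blue rows 106 179 pred rim 101.58553332408557 pred lid 111.70594749258464 gray [ 59  59  62  51  44  52  96 103  95  90  84  68  66  69  69  67  66  67
  65  68 118 146 159 163 168 169 169 172 173 173 171 170 171 169 169]
335 blue rows 114 188 pred rim 108.39804390058048 pred lid 118.4106416690919 gray [102  99 105 109 109 108 105 105 115 107 107 106 107 107  97  97  93  89
  79  66  67  68  67  69  68  65  71 117 154 166 160 161 163 163 163]
```

View pics/w3c.png

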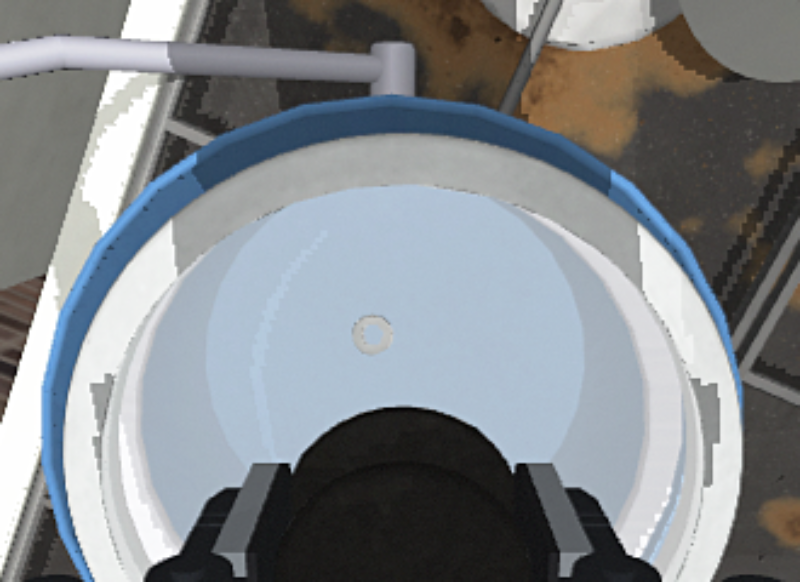

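In the close view, more blue rim shows on the left than on the right, so the lid looks about 3 mm off towards +y. I'll fit both circles properly.

```bash
python3 - <<'E'
from h import *
from scipy.optimize import least_squares
np.set_printoptions(precision=4,suppress=True)
w=load('w3'); im=cv2.cvtColor(w['image'],cv2.COLOR_RGB2HSV).astype(int); H,S,V=im[...,0],im[...,1],im[...,2]
blue=(H>98)&(H<120)&(S>105)
c0=np.array([276.,235.]); rim=[];lid=[]
for th in np.radians(np.arange(-175,-4,2.5)):
    d=np.array([np.cos(th),np.sin(th)]); rr=np.arange(95,190,.5); q=np.round(c0+rr[:,None]*d).astype(int)
    ok=(q[:,0]>=0)&(q[:,0]<560)&(q[:,1]>=0); q=q[ok]; r=rr[ok]; b=np.where(blue[q[:,1],q[:,0]]&(r>105))[0]
    if len(b)<6: continue
    lid.append(c0+r[b[0]]*d)
    if r[b[-1]]<180: rim.append(c0+r[b[-1]]*d)
e,Rm,K=w['eye'],rot(w),w['intrinsics']
for n,pts,z,r0 in(('pot',rim,.093,.0875),('lid',lid,.108,.076)):
    P=np.array([atz(w,*p,z)[:2] for p in pts])
    f=lambda x:np.hypot(*(P-x[:2]).T)-(r0 if len(x)<3 else x[2])
    for x0 in([.484,0],[.484,0,r0]):
        s=least_squares(f,x0,loss='soft_l1',f_scale=.0005); print(n,len(P),s.x,'med',np.median(abs(f(s.x))))
E
```

```text
pot 65 [ 0.4851 -0.0035] med 0.00018333073771174824
pot 65 [ 0.4841 -0.0035  0.0867] med 0.00016824125619732677
lid 65 [ 0.481  -0.0008] med 0.0003095185474539658
lid 65 [ 0.4835 -0.0009  0.0781] med 0.0001059747317910531
```

Fitted centres are pot (0.4846, -0.0035) and lid (0.4817, -0.0009). I shift by +2.9 and -2.6 mm and lower.

Emit:
{"name": "carry_out", "arguments": {"plan": [{"dx": -3, "dy": -2.5, "dz": 3, "twist": 0, "fingers": 1}, {"dx": -3, "dy": -2.5, "dz": 10, "twist": 0, "fingers": 1}, {"dx": -3, "dy": -2.5, "dz": 17, "twist": 0, "fingers": 1}, {"dx": -3, "dy": -2.5, "dz": 23, "twist": 0, "fingers": 1}, {"dx": -3, "dy": -2.5, "dz": 26, "twist": 0, "fingers": 1}]}}

```text
clock: 5.35
eef_pos: [0.4814, -0.0017, 0.1227]
tool_rot: [0.058, 0.998, -0.0, -0.001]
ft_force: [0.5, 0.2, -1.6]
grip_width: 0.0434
grasp_force: 61.8
```

```bash
python3 -c "
from h import *
to(.4807,-.0013,.119)"
```

```text
t 5.35 tcp [ 0.4814 -0.0017  0.1227] yaw_y 83.30360120389051 q [-0.0035  0.3029 -0.2616  1.0082  0.0001  0.1134] F [ 0.4604  0.1656 -1.6454] w 0.04342922931975443 61.82991027832031
move mm [0.693  0.29   3.6917]
```

Well placed. I lower the last bit, release and back off.

Emit:
{"name": "carry_out", "arguments": {"plan": [{"dx": 0, "dy": 0, "dz": 2, "twist": 0, "fingers": 1}, {"dx": 0, "dy": 0, "dz": 4, "twist": 0, "fingers": 1}, {"dx": 0, "dy": 0, "dz": 4, "twist": 0, "fingers": 0}, {"dx": 0, "dy": 0, "dz": 4, "twist": 0, "fingers": -1}, {"dx": 0, "dy": 0, "dz": 4, "twist": 0, "fingers": -1}]}}

```text
clock: 5.77
eef_pos: [0.4828, -0.0016, 0.1207]
tool_rot: [0.058, 0.998, 0.0, 0.001]
ft_force: [0.2, 0.0, -0.2]
grip_width: 0.0661
grasp_force: 0.0
```

Emit:
{"name": "carry_out", "arguments": {"plan": [{"dx": 0, "dy": 0, "dz": 0, "twist": 0, "fingers": -1}, {"dx": 0, "dy": 0, "dz": -10, "twist": 0, "fingers": -1}, {"dx": 0, "dy": 0, "dz": -40, "twist": 0, "fingers": -1}, {"dx": 0, "dy": 0, "dz": -70, "twist": 0, "fingers": -1}, {"dx": 0, "dy": 0, "dz": -100, "twist": 0, "fingers": -1}]}}

```text
clock: 6.18
eef_pos: [0.4819, -0.0016, 0.2214]
tool_rot: [0.058, 0.998, -0.0, -0.0]
ft_force: [-0.2, -0.5, 0.7]
grip_width: 0.0854
grasp_force: 0.0
```

```bash
python3 - <<'E'
from h import *
to(.470,-.121,.20)
w=snap('wrist','w4')['image'][:300,:440]; s=snap('side','s4')['image'][120:230,270:390]
im=np.hstack([w[:, 60:],cv2.resize(s,(327,300))]); cv2.imwrite('pics/c4.png',im[:,:,::-1])
E
```

```text
t 6.1833 tcp [ 0.4819 -0.0016  0.2214] yaw_y 83.31451883153001 q [-0.0033  0.2198 -0.0974  1.2536 -0.      0.1134] F [-0.2374 -0.4655  0.7248] w 0.08544596121719412 0.0
move mm [  -2.0755 -119.9611   21.4271]
```

View pics/c4.png

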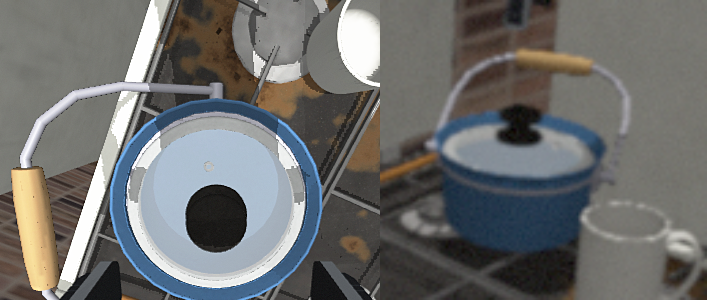

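The lid sits concentric inside the rim. In the w4 image the grip's centre is at about (94.5, 229); I check that by triangulation.

```bash
python3 - <<'E'
from h import *
np.set_printoptions(precision=4,suppress=True)
w,s,t=load('w4'),load('side0'),load('top0')
im=cv2.cvtColor(w['image'],cv2.COLOR_RGB2HSV).astype(int)[150:310,55:135]
m=((im[...,0]>8)&(im[...,0]<28)&(im[...,1]>60)&(im[...,2]>150)).astype(np.uint8)
n,l,st,ce=cv2.connectedComponentsWithStats(m);k=1+np.argmax(st[1:,4]); g=ce[k]+[55,150]; print(st[k],g)
print(tri((w,*g),(s,333.3,141.2),(t,398.8,237.4))); print(tri((w,*g),(t,398.8,237.4)))
r=cv2.minAreaRect(np.argwhere(l==k)[:,::-1].astype(np.float32)); print(r); b=cv2.boxPoints(r)+[55,150]; print([atz(w,*p,.1455) for p in b])
E
```

```text
[  16   19   44  122 3469] [ 92.9922 228.017 ]
(array([ 0.4692, -0.1218,  0.1453]), [np.float64(0.0022725593791219118), np.float64(0.0016448527175037361), np.float64(0.001095858632856547)])
(array([ 0.4676, -0.12  ,  0.1494]), [np.float64(0.0014383521246548745), np.float64(0.0014383521246547734)])
((38.177978515625, 78.77339935302734), (123.40849304199219, 29.98470687866211), 80.13418579101562)
[array([ 0.4283, -0.1284,  0.1455]), array([ 0.4273, -0.1091,  0.1455]), array([ 0.5118, -0.1172,  0.1455]), array([ 0.5133, -0.1387,  0.1455])]
```

Emit:
{"name": "carry_out", "arguments": {"plan": [{"dx": 0, "dy": -30, "dz": 0, "twist": 0, "fingers": -1}, {"dx": -1, "dy": -60, "dz": 0, "twist": 0, "fingers": -1}, {"dx": -1, "dy": -90, "dz": 0, "twist": 0, "fingers": -1}, {"dx": -2, "dy": -112, "dz": 5, "twist": 0, "fingers": -1}, {"dx": -2, "dy": -119, "dz": 15, "twist": 0, "fingers": -1}]}}

```text
clock: 6.7
eef_pos: [0.4708, -0.1229, 0.2057]
tool_rot: [0.06, 0.998, -0.001, 0.002]
ft_force: [-0.9, 0.3, -0.0]
grip_width: 0.0854
grasp_force: 0.0
```

```bash
python3 -c "
from h import *
to(.470,-.121,.147)"
```

```text
t 6.7 tcp [ 0.4708 -0.1229  0.2057] yaw_y 83.12077828541655 q [-0.2547  0.2362 -0.1183  1.2128 -0.001  -0.1347] F [-0.8574  0.2721 -0.0391] w 0.08540010559889911 0.0
move mm [ 1.2536  1.8548 58.738 ]
```

Emit:
{"name": "carry_out", "arguments": {"plan": [{"dx": 1, "dy": 1, "dz": 20, "twist": 0, "fingers": -1}, {"dx": 1, "dy": 1, "dz": 40, "twist": 0, "fingers": -1}, {"dx": 1, "dy": 1, "dz": 56, "twist": 0, "fingers": -1}, {"dx": 1, "dy": 1, "dz": 60, "twist": 0, "fingers": -1}, {"dx": 1, "dy": 1, "dz": 60, "twist": 0, "fingers": -0.3}]}}

```text
clock: 7.12
eef_pos: [0.468, -0.1181, 0.1433]
tool_rot: [0.058, 0.998, 0.0, -0.002]
ft_force: [0.0, 0.4, 0.0]
grip_width: 0.0756
grasp_force: 0.0
```

Emit:
{"name": "carry_out", "arguments": {"plan": [{"dx": 0, "dy": 0, "dz": 0, "twist": 0, "fingers": 0}, {"dx": 0, "dy": 0, "dz": 0, "twist": 0, "fingers": 0.4}, {"dx": 0, "dy": 0, "dz": 0, "twist": 0, "fingers": 1}, {"dx": 0, "dy": 0, "dz": 0, "twist": 0, "fingers": 1}, {"dx": 0, "dy": 0, "dz": 0, "twist": 0, "fingers": 1}]}}

```text
clock: 7.53
eef_pos: [0.4701, -0.1201, 0.1461]
tool_rot: [0.059, 0.998, -0.002, 0.001]
ft_force: [-0.7, -4.1, 3.2]
grip_width: 0.0192
grasp_force: 58.5
```

```bash
python3 -c "
from h import *
to(.470,-.121,.147)"
```

```text
t 7.5333 tcp [ 0.4701 -0.1201  0.1461] yaw_y 83.28045032822945 q [-0.2486  0.2827 -0.2216  1.0637 -0.0026 -0.1314] F [-0.6744 -4.0913  3.2254] w 0.019189272808920802 58.46844881772995
move mm [ 0.0043 -0.8799 -0.928 ]
```

The grip is pinched at 19 mm. I lead it round the arc, 140 mm about the hinge, from about 0.57 rad.

Emit:
{"name": "carry_out", "arguments": {"plan": [{"dx": 0, "dy": 8, "dz": -11, "twist": 0, "fingers": 1}, {"dx": 0, "dy": 17, "dz": -21.5, "twist": 0, "fingers": 1}, {"dx": 0, "dy": 27.5, "dz": -31, "twist": 0, "fingers": 1}, {"dx": 0, "dy": 38.5, "dz": -39.5, "twist": 0, "fingers": 1}, {"dx": 0, "dy": 50.5, "dz": -46.5, "twist": 0, "fingers": 1}]}}

```text
clock: 7.95
eef_pos: [0.4757, -0.0718, 0.1946]
tool_rot: [0.06, 0.998, -0.004, 0.002]
ft_force: [-5.4, -10.2, 14.2]
grip_width: 0.019
grasp_force: 60.3
```

```bash
python3 -c "
from h import *
to(.485,-.002,.21)"
```

```text
t 7.95 tcp [ 0.4757 -0.0718  0.1946] yaw_y 83.1517864593964 q [-0.1453  0.2331 -0.1528  1.181  -0.0078 -0.0258] F [ -5.3862 -10.1656  14.2457] w 0.019030981911201034 60.27031034231186
move mm [ -0.9494  70.3277 -15.9664]
```

Emit:
{"name": "carry_out", "arguments": {"plan": [{"dx": 0, "dy": 11, "dz": -8, "twist": 0, "fingers": 1}, {"dx": 0, "dy": 24, "dz": -13, "twist": 0, "fingers": 1}, {"dx": 0, "dy": 38, "dz": -16.5, "twist": 0, "fingers": 1}, {"dx": 0, "dy": 52, "dz": -18.5, "twist": 0, "fingers": 1}, {"dx": 0, "dy": 66, "dz": -19, "twist": 0, "fingers": 1}]}}

```text
clock: 8.37
eef_pos: [0.484, -0.0034, 0.2156]
tool_rot: [0.059, 0.998, -0.001, 0.003]
ft_force: [-7.0, -1.1, 23.2]
grip_width: 0.019
grasp_force: 61.4
```

```bash
python3 - <<'E'
from h import *
to(.485,-.002,.21)
a=snap('top','t5')['image'][180:290,290:410]; b=snap('side','s5')['image'][100:230,270:390]
im=np.hstack([cv2.resize(x,(400,int(400*x.shape[0]/x.shape[1])))[:366] for x in(a,b)]); cv2.imwrite('pics/c5.png',im[:,:,::-1])
E
```

```text
t 8.3667 tcp [ 0.484  -0.0034  0.2156] yaw_y 83.2440827470805 q [-0.0063  0.2226 -0.1095  1.2322 -0.0014  0.1116] F [-7.0422 -1.0949 23.1585] w 0.019047063219723714 61.35926216840744
move mm [-0.7852  1.5483  5.5651]
```

View pics/c5.png

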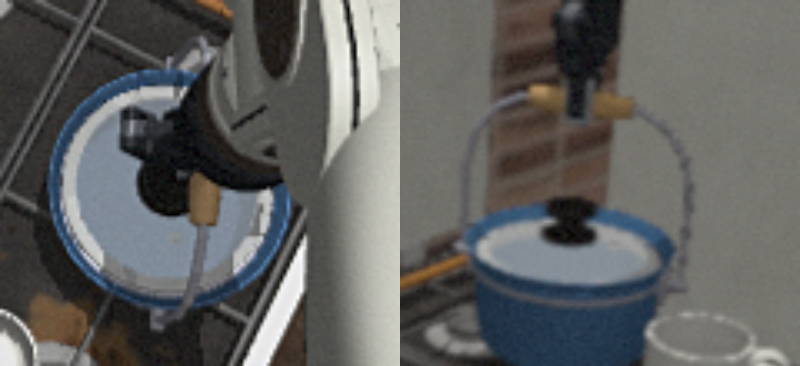

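The handle is upright and the lid is home. I hold to complete the step, relieve the downward load, then lift.

Emit:
{"name": "carry_out", "arguments": {"plan": [{"dx": 0, "dy": 0, "dz": 0, "twist": 0, "fingers": 1}, {"dx": 0, "dy": 0, "dz": -1, "twist": 0, "fingers": 1}, {"dx": 0, "dy": 0, "dz": -2, "twist": 0, "fingers": 1}, {"dx": 0, "dy": 0, "dz": -3, "twist": 0, "fingers": 1}, {"dx": 0, "dy": 0, "dz": -3, "twist": 0, "fingers": 1}]}}

```text
clock: 8.88
eef_pos: [0.4838, -0.0027, 0.2158]
tool_rot: [0.058, 0.998, 0.001, 0.002]
ft_force: [-2.0, 2.0, 9.8]
grip_width: 0.0192
grasp_force: 60.0
```

Emit:
{"name": "carry_out", "arguments": {"plan": [{"dx": 0, "dy": 0, "dz": -2, "twist": 0, "fingers": 1}, {"dx": 0, "dy": 0, "dz": -4, "twist": 0, "fingers": 1}, {"dx": 0, "dy": 0, "dz": -8, "twist": 0, "fingers": 1}, {"dx": 0, "dy": 0, "dz": -14, "twist": 0, "fingers": 1}, {"dx": 0, "dy": 0, "dz": -20, "twist": 0, "fingers": 1}]}}

```text
clock: 9.3
eef_pos: [0.482, -0.0033, 0.2327]
tool_rot: [0.058, 0.998, -0.0, -0.002]
ft_force: [0.9, 0.9, -7.8]
grip_width: 0.0187
grasp_force: 58.9
```

Emit:
{"name": "carry_out", "arguments": {"plan": [{"dx": 0, "dy": 0, "dz": -8, "twist": 0, "fingers": 1}, {"dx": 0, "dy": 0, "dz": -17, "twist": 0, "fingers": 1}, {"dx": 0, "dy": 0, "dz": -26, "twist": 0, "fingers": 1}, {"dx": 0, "dy": 0, "dz": -34, "twist": 0, "fingers": 1}, {"dx": 0, "dy": 0, "dz": -40, "twist": 0, "fingers": 1}]}}

```text
clock: 9.72
eef_pos: [0.4834, -0.0032, 0.2751]
tool_rot: [0.058, 0.998, 0.0, 0.001]
ft_force: [-0.2, 0.2, -7.4]
grip_width: 0.0187
grasp_force: 58.9
```

Emit:
{"name": "carry_out", "arguments": {"plan": [{"dx": 0, "dy": 0, "dz": -8, "twist": 0, "fingers": 1}, {"dx": 0, "dy": 0, "dz": -16, "twist": 0, "fingers": 1}, {"dx": 0, "dy": 0, "dz": -23, "twist": 0, "fingers": 1}, {"dx": 0, "dy": 0, "dz": -28, "twist": 0, "fingers": 1}, {"dx": 0, "dy": 0, "dz": -31, "twist": 0, "fingers": 1}]}}

```text
clock: 10.13
eef_pos: [0.4833, -0.0032, 0.3055]
tool_rot: [0.058, 0.998, 0.0, 0.001]
ft_force: [-0.2, -0.0, -7.3]
grip_width: 0.0189
grasp_force: 58.9
```

Emit:
{"name": "carry_out", "arguments": {"plan": [{"dx": 0, "dy": 0, "dz": 0, "twist": 0, "fingers": 1}, {"dx": 0, "dy": 0, "dz": 0, "twist": 0, "fingers": 1}, {"dx": 0, "dy": 0, "dz": 0, "twist": 0, "fingers": 1}, {"dx": 0, "dy": 0, "dz": 0, "twist": 0, "fingers": 1}, {"dx": 0, "dy": 0, "dz": 0, "twist": 0, "fingers": 1}]}}

```text
clock: 10.55
eef_pos: [0.4827, -0.0032, 0.304]
tool_rot: [0.058, 0.998, -0.0, -0.001]
ft_force: [-0.9, -0.2, -7.4]
grip_width: 0.0192
grasp_force: 58.9
```

Emit:
{"name": "carry_out", "arguments": {"plan": [{"dx": 0, "dy": 0, "dz": 0, "twist": 0, "fingers": 1}, {"dx": 0, "dy": 0, "dz": 0, "twist": 0, "fingers": 1}, {"dx": 0, "dy": 0, "dz": 0, "twist": 0, "fingers": 1}, {"dx": 0, "dy": 0, "dz": 0, "twist": 0, "fingers": 1}, {"dx": 0, "dy": 0, "dz": 0, "twist": 0, "fingers": 1}]}}

```text
clock: 10.97
eef_pos: [0.4829, -0.0032, 0.3045]
tool_rot: [0.058, 0.998, -0.0, 0.0]
ft_force: [0.2, 0.5, -7.9]
grip_width: 0.0192
grasp_force: 58.9
```

```bash
python3 - <<'E'
from h import *
to(.484,-.003,.305)
b=snap('side','s6')['image'][40:240,240:420]; cv2.imwrite('pics/c6.png',cv2.resize(b,(540,600))[:,:,::-1])
E
```

```text
t 10.9667 tcp [ 0.4829 -0.0032  0.3045] yaw_y 83.3089877694344 q [-0.0067  0.1896  0.0811  1.4622 -0.      0.1101] F [ 0.1842  0.5041 -7.8602] w 0.019236089687818057 58.91329497098923
move mm [-1.0249  0.3526 -0.4807]
```

View pics/c6.png

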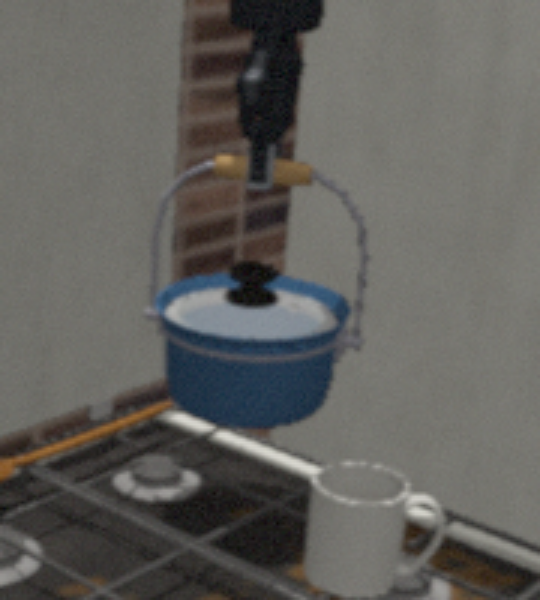

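The pot hangs level and still about 9 cm up, with the lid home and clear of the mug. I'm handing it in.

```bash
python3 -c "
from workcell import job_done
print(job_done())"
```

```text
the job is handed in; nothing more can be done
None
```

The big lid sits home in the blue pot's rim, and the gripper holds the pot by the wooden grip, level and still about 9 cm above the hob; the job was handed in at about 11 s of the 54 s, with no verdict returned.

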